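# Clip a circuit board home, take its picture, unclip it

### The job

Take the inspection picture of the circuit board: swing the stage's spring clip round its pivot screw onto the board's edge and keep pushing until the board is firmly home against the stop screw at its other end, holding it pressed there for about a second, gently enough not to crack it (under 20 N). Let go of the clip so that it stays on the board, press the button of the camera box all the way down, then swing the clip back to about where it stood, well clear of the board. Move the board only with the clip, never with the fingers, press the button only while the clip is on the board, and do not disturb the other things on the bench.

Things in the scene. Friction and masses are not known exactly. Their poses are not given: they have to be found in the camera images.
- clip_pivot (a point): Point on the vertical axis of the clip's pivot screw, 41 mm above the stage's top (same height as clip_knob; the slotted screw head ends 31 mm above the stage). The clip swings about this axis. The point's axes turn with the clip: y points along the arm from pivot to knob, -x is the way the knob travels when the clip swings onto the board.
- clip_knob (a point): Middle of the clip's thumb knob: upright round black post, 14 mm in diameter, standing from 51 to 91 mm above the table on the steel clip arm (16 x 88 mm), 75 mm from the pivot axis. Push or pinch it from above. Straight below it, under the arm, an 8 mm shoulder pin butts against the board's edge once the clip is on, and pushes the board. Axes as clip_pivot.
- clip_foot (a point): Underside of the sprung leaf below the clip's arm, 14 mm ahead of the knob in the direction that swings onto the board. Its upturned nose rides up onto the board's edge: it lifts 1.5 mm and presses down with 1 to 3 N; climbing the edge and sliding the board take a push of 1 to 6 N at the knob; once the board is home the push rises steeply.
- clip (a joint): Swing angle of the clip, rad: 0 = wide open (arm parallel to the board's long sides, pointing away from it); grows counter-clockwise from above as it swings on; on the board, home, at about 1.42 to 1.65 (depends on the stop screw); limit 1.8. Starts at 0 to 0.5. Pivot friction (about 1 N at the knob) keeps it where it is left. Below 0.8 counts as swung back clear.
- board_edge (a point): Middle of the top of the board's edge onto which the clip swings. The board is a dark green circuit board on thick backing, 70 x 90 x 8 mm, about 100 g, loose on the stage between two low guide rails along its long sides; its top is 38 mm above the table. The point's y points out over this edge, away from the stop screw; z up.
- board: The same circuit board: origin at the centre of its underside, y towards the clip's edge, z up.
- stage: Fixed aluminium stage plate, 170 x 230 mm, 30 mm high; origin at the centre of its underside, z up, y from the stop screw towards the open clip. The board's channel runs along y, its middle at x = -20 mm. The clip's pivot is at x = 55, y = 24 mm. A small camera, 90 mm high above the table, is fixed on it at x = 72, y = -70 mm.
- fence: Grey block 36 x 22 x 20 mm fixed on the stage beyond the board's other end; origin at the centre of its underside, y towards the board. It carries the steel stop screw (10 mm in diameter): its end stands 18 to 32 mm out of the block's face, set differently each time and not measured, so feel for it. The board starts 3 to 26 mm short of it. Over 20 N cracks the board.
- capture_top (a point): Centre of the top of the camera box's push button when up, 53 mm above the table: black, round, 28 mm in diameter, 6 mm travel downwards, about 5 N to push fully down, on a grey box 80 x 70 x 35 mm to the left or right of the stage. (A like box on the other side carries a bar-shaped turning knob: leave it.)
- capture (a joint): Travel of that push button, m: 0 up, 0.006 fully down; springs back.
- spare_screw: Bystander: steel thumb screw, 14 mm wide, 20 mm high, standing on the stage's corner by the open clip; origin under it.
- spare_board: Bystander: another board, 55 x 80 x 8 mm, flat on the bench; origin under its centre.
- screwdriver: Bystander: screwdriver 170 mm long lying on the bench.
- brush: Bystander: brush 150 mm long lying on the bench.
- spool: Bystander: metal spool, 56 mm across, 35 mm high; origin under its centre.
- flux: Bystander: small amber jar, 44 mm across, 75 mm high; origin under its centre.
- parts_bin: Bystander: small open yellow bin, 110 x 90 x 50 mm; origin under its centre.
There are look-alikes about, which are no part of the job. Leave any purple look-alike of the part that bears capture_top alone.

How it is judged:
By the outcome, as a careful person would: the job done as asked, in the order asked, and still so for the second after the job is handed in, with the robot touching nothing.
It also fails if it takes over 69 s, if anything falls off the work surface, if the arm or the gripper's body presses on something with over 40 N, if the wrist force passes 120 N, or if a joint passes its speed limit or range.

### The arm

A 7-joint arm with a two-finger parallel gripper is mounted at the origin on the work surface. World frame = base frame: x ahead of the robot, y to its left, z up, the work surface at z = 0. Lengths are in m, angles in degrees, forces in N, time in s.
With the tool pointing down it reaches from about 0.425 to 0.875 m from the base axis. Payload 4.7 kg.
Tool frame: the origin (TCP) lies on the centre line of the jaws, within the pads' length; the fingertips stand 11 mm ahead of it and the grasp point (between the pads) lies 8 mm behind it (finger_overhang is the x of the fingertips in the tool frame, in m); x points along the fingers, z is the direction in which the jaws open and shut, and the axes are right-handed (so a half turn about x gives the same grasp; the last joint's range is limited). The gripper opens to 87 mm and grips with 3 to 60 N. Pads are 19 mm wide; open, the fingers measure 117 mm over their backs; the gripper's body (75 mm by 190 mm) begins 51 mm behind the grasp point.
Start: joints at [66.469, 18.392, -4.016, 83.108, 1.295, 78.541, -3.26], TCP at [0.268, -0.592, 0.234] pointing down, gripper open.
Joint ranges: [-163.93, 163.93], [-17.29, 119.83], [-79.2, 71.16], [3.27, 140.29], [-89.18, 269.18], [5.43, 117.66], [-154.24, 154.24]. Speed limits (degrees/s): [147.25, 147.25, 180, 180, 180, 180, 180].

### API

Orientations are given as [roll, pitch, yaw] about the fixed x, y, z axes, in that order (R = Rz(yaw) Ry(pitch) Rx(roll)).
In Python, from cell import get_obs, read_camera, sign_off, cut_out, finger_overhang gives the robot as it stands.
- The arm moves only by the tool servo_tool, never from a script. Its argument "rows" is one flat list of numbers, 5 for each row, row after row: the shift along the world's x, y, z in mm, then the turn about the world's z in degrees, then the closure, from 0 (fully open) to 1 (shut). A call has 1 to 10 rows; each row is the pose to reach, as a shift and turn from the pose commanded when the call began; what a row does not reach only later rows make up. A row lasts 1/12 s, in which the tool goes at most 41.7 mm and 7.16 degrees, less where a joint would pass 70% of its speed; a pose out of reach is approached as far as the arm can. A call with a gripper value outside its range is refused whole. The fingers move at their own pace and stop on an object; "force" is the grip in N (left out, the last holds). Time passes only in rows, so rows that repeat a pose let the fingers close. It gives the time, the measured TCP pose, the force and the opening at its end, in the units of the state.
- get_obs(): the state, without advancing time (a new reading comes with each control period).
- read_camera(name): name is "scene" or "top"; returns a dict with "frame" (420x560x3 uint8, blue, green, red), "range_z" (420x560 float32, m along the optical axis (not along the pixel's ray), 0 where there is no reading), "intrinsics" (3x3 intrinsics, pixels), "cam_to_world" (4x4, takes a point from camera to world coordinates). Camera axes: x right, y down, z forward; pixel columns grow to the right and rows downward; lengths in m; the calibration is good to about 2 mm. A picture is of the moment at which its call begins.
- sign_off(): hands the job in, once; it reports no verdict.
Trained networks look in a picture, given as the dict that the camera call returned (one of the last four; its "shot" number tells which), for a name from the list of things; names that differ only in an ending like _2 or _b are one class to them, and where a whole thing is asked for, a point or a joint stands for the part that bears it (a point fixed in the world has none). Each returns a list of dicts, best first, with "score" (0 to 1); they miss things now and then, are a little off and sometimes report something else, mostly with a low value. They report only what shows in the picture. A call takes as long as a camera call. They do not tell look-alikes from the thing itself.
- cut_out(name, picture): "pixels" (420x560 bool, what is visible of it) and "extent" ([centre column, centre row, width, height] in pixels, round what is visible of it).
The state is a dict: "time_s": time; "qpos": joint angles; "joint_velocities": joint speeds; "effort": joint torques, N m; "tool_pos": TCP position; "tool_rot": TCP orientation; "force": force on the tool from outside, world axes, zero at the start; "wrist_torque": the same for the moment, N m; "grip_width": finger opening in m.
Only numpy, scipy, OpenCV 4.12 (cv2) and the standard library are available. Lean on these libraries where they do the work, as an engineer would, in place of code of your own. Each camera call takes 0.05 s, during which the arm holds its last target.

## Working session

There is one attempt and no reset: what is moved stays moved. The work goes in short steps, Python scripts to look and compute and a tool call to move; the robot and the scene stay as the last step left them, time stands still between calls to the robot, and variables do not carry over. Pictures are saved under pics/ and viewed, and the job is handed in when it is done.

Besides the shell and the picture viewer there is one more tool, called after "Emit:" as name(argument=value, ...), one argument or row to a line, values as JSON. servo_tool: Moves the arm, as the interface text tells. Its arguments: {"type":"object","properties":{"rows":{"type":"array"},"force":{"type":"number"}},"required":["rows"]}

```bash
mkdir -p pics; ls
cat > h.py <<'E'
import numpy as np,cv2
from cell import *
def w(p,u,v,z=None):
    K=p["intrinsics"];T=p["cam_to_world"]
    d=np.array([(u-K[0,2])/K[0,0],(v-K[1,2])/K[1,1],1.0])
    if z is None:
        r=p["range_z"][int(round(v)),int(round(u))]; return T[:3,:3]@(d*r)+T[:3,3]
    D=T[:3,:3]@d; return T[:3,3]+D*(z-T[2,3])/D[2]
E
python3 - <<'E'
from h import *
print(get_obs())
for n in("top","scene"):
    p=read_camera(n);cv2.imwrite(f"pics/{n}0.png",p["frame"]);print(p["cam_to_world"],p["intrinsics"])
    np.save(f"{n}0.npy",p,allow_pickle=True)
    for k in ["clip_knob","clip_pivot","board","fence","capture_top","stage","spare_screw","clip"]:
        try:
            for c in cut_out(k,p)[:3]:
                print(n,k,round(c["score"],2),c["extent"],w(p,*c["extent"][:2]).round(4))
        except Exception as e: print(k,e)
E
```

```text
pics
{'time_s': 0.0, 'qpos': array([66.46929945, 18.43996482, -4.01503123, 83.17540766,  1.29590166,
       78.53902377, -3.2624734 ]), 'joint_velocities': array([ 0.0751717 ,  0.02621184,  0.11609096,  0.0697074 , -0.04617008,
        0.02339784,  0.02371014]), 'effort': array([ 4.46365621e-04, -4.91286278e+01, -4.03846074e-01, -3.12530708e+01,
       -6.39531109e-02,  4.38610185e-02,  1.86804737e-04]), 'tool_pos': array([ 0.26761101, -0.59177716,  0.23244672]), 'tool_rot': array([-176.47473263,   89.89068681,  117.86296067]), 'force': array([-0.50412469,  0.86577781, -0.60518205]), 'wrist_torque': array([-0.00929153, -0.04073825,  0.00344893]), 'grip_width': 0.08693445809867606}
[[-0.02903283 -0.99644745  0.07905423  0.50355266]
 [-0.99956788  0.02857778 -0.00688164  0.06087631]
 [ 0.00459799 -0.07921986 -0.99684656  1.08980276]
 [ 0.          0.          0.          1.        ]] [[437.94564639   0.         275.6988329 ]
 [  0.         437.94564639 204.11356873]
 [  0.           0.           1.        ]]
top clip_knob 0.93 [262.7, 221.0, 39.8, 18.0] [0.5471 0.0859 0.0406]
top clip_
[... 792 characters left out ...]
   425.5255201  208.52078625]
 [  0.           0.           1.        ]]
scene clip_knob 0.61 [289.4, 206.9, 29.3, 24.3] [0.5435 0.0907 0.0408]
scene clip_pivot 0.54 [288.1, 206.7, 26.5, 26.6] [0.54   0.0886 0.0399]
scene board 0.62 [260.6, 206.4, 35.5, 15.6] [0.4924 0.0231 0.0372]
scene fence 0.5 [231.7, 211.6, 18.7, 11.0] [ 0.4703 -0.0613  0.0414]
scene capture_top 0.54 [372.3, 161.4, 2.6, 2.1] [0.5159 0.4445 0.051 ]
scene capture_top 0.38 [344.6, 200.4, 12.1, 7.5] [0.6226 0.2325 0.0568]
scene stage 0.89 [264.9, 216.4, 90.9, 64.9] [0.5271 0.0159 0.0277]
scene spare_screw 0.43 [286.6, 204.8, 26.4, 28.6] [0.5259 0.0931 0.0348]
scene clip 0.81 [288.5, 204.8, 28.2, 26.6] [0.5261 0.1    0.0317]
```

Run:
```python
import cv2
a=cv2.imread("pics/top0.png")[150:320,120:400];cv2.imwrite("pics/top0z.png",cv2.resize(a,(784,476),interpolation=cv2.INTER_CUBIC))
a=cv2.imread("pics/scene0.png")[130:290,180:420];cv2.imwrite("pics/scene0z.png",cv2.resize(a,(798,532),interpolation=cv2.INTER_CUBIC))
```

```text
(no output)
```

View pics/top0.png

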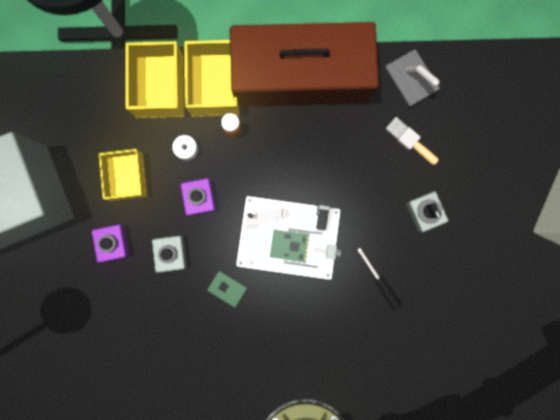

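View pics/top0z.png

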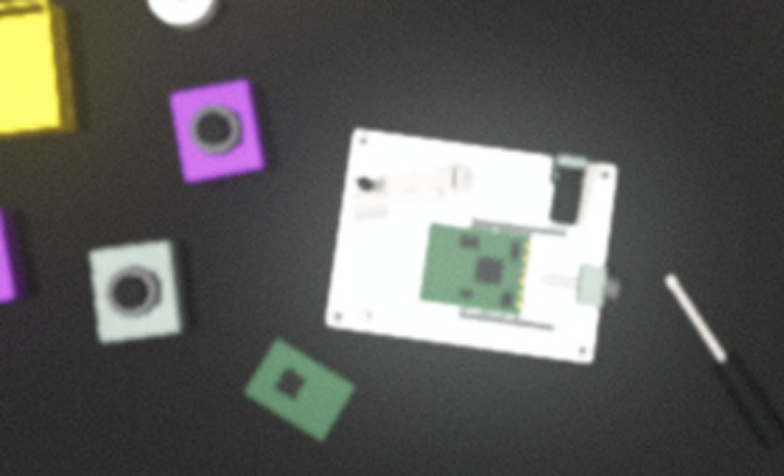

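View pics/scene0z.png

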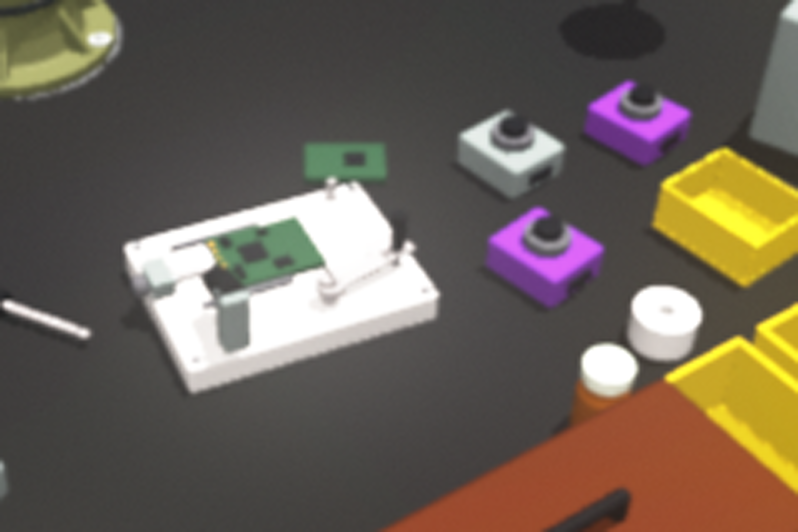

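View pics/scene0.png

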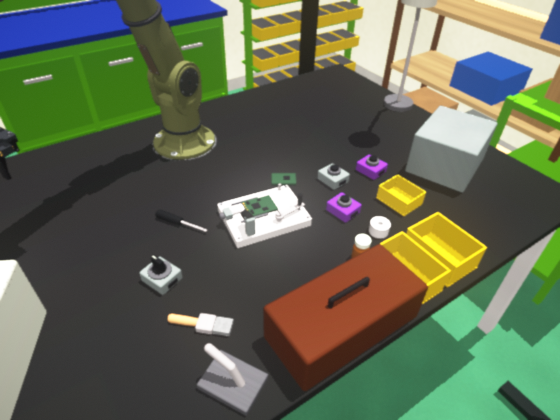

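Run:
```python
from h import *
def pc(n):
    p=np.load(f"{n}0.npy",allow_pickle=True).item();r=p["range_z"];K=p["intrinsics"];T=p["cam_to_world"]
    v,u=np.mgrid[:420,:560];P=np.stack([(u-K[0,2])/K[0,0]*r,(v-K[1,2])/K[1,1]*r,r],-1)@T[:3,:3].T+T[:3,3];P[r==0]=np.nan
    return p,P
for n in("top","scene"):
    p,P=pc(n)
    m=(abs(P[...,0]-.515)<.14)&(abs(P[...,1]-.03)<.16)&(P[...,2]>.02)&(P[...,2]<.12)
    Q=P[m];hh=Q[(Q[:,2]>.02)&(Q[:,2]<.036)]
    rect=cv2.minAreaRect(hh[:,:2].astype(np.float32)*1000);print(n,rect,len(hh),np.median(hh[:,2]))
    print(cv2.boxPoints(rect))
    t=Q[Q[:,2]>.055];print(t[np.argsort(t[:,1])].round(3)[-12:])
p,_=pc("top")
a=[355,128],[617,165],[593,362],[327,325]
C=np.array([w(p,120+x/2.8,150+y/2.8,.03) for x,y in a]);print(C,C.mean(0))
for i in range(4):print(np.linalg.norm(C[i]-C[i-1]))
for nm,x,y,z in[("knob",367,183,.091),("piv",460,178,.061),("btn",133,291,.053),("screw?",368,316,.05),("x",370,212,.03)]:print(nm,w(p,120+x/2.8,150+y/2.8,z))
a=p["frame"][185:290,225:350];cv2.imwrite("pics/tz.png",cv2.resize(a,(714,600),interpolation=cv2.INTER_CUBIC))
p,_=pc("scene")
a=p["frame"][180:250,210:320];cv2.imwrite("pics/sz.png",cv2.resize(a,(798,508),interpolation=cv2.INTER_CUBIC))
```

```text
top ((505.20623779296875, 21.39434051513672), (239.60565185546875, 170.26171875), 80.43164825439453) 4820 0.029169311996399494
[[ 401.34558   -82.59099 ]
 [ 569.23865  -110.892586]
 [ 609.0669    125.37967 ]
 [ 441.17383   153.68127 ]]
[[0.557 0.116 0.09 ]
 [0.553 0.116 0.089]
 [0.564 0.118 0.092]
 [0.562 0.118 0.09 ]
 [0.555 0.118 0.092]
 [0.56  0.118 0.089]
 [0.558 0.118 0.088]
 [0.553 0.118 0.087]
 [0.562 0.12  0.091]
 [0.56  0.12  0.089]
 [0.557 0.12  0.09 ]
 [0.555 0.121 0.087]]
scene ((506.1814880371094, 18.03228759765625), (243.4917755126953, 175.86683654785156), 80.92411804199219) 2109 0.03090126665872228
[[ 400.14447  -88.31854]
 [ 573.8096  -116.0602 ]
 [ 612.2185   124.38312]
 [ 438.5534   152.12479]]
[[0.566 0.114 0.084]
 [0.563 0.114 0.063]
 [0.56  0.114 0.094]
 [0.565 0.114 0.09 ]
 [0.566 0.114 0.073]
 [0.565 0.115 0.076]
 [0.565 0.116 0.056]
 [0.565 0.116 0.059]
 [0.561 0.117 0.09 ]
 [0.563 0.117 0.062]
 [0.564 0.118 0.092]
 [0.559 0.118 0.092]]
[[ 0.61008495  0.12321244  0.03      ]
 [ 0.57138204 -0.10297078  0.03      ]
 [ 0.40311793 -0.07554205  0.03      ]
 [ 0.44119448  0.15123007  0.03      ]] [0.50644485 0.02398242 0.03      ]
0.17119864986221237
0.22947062185002517
0.17048503252312194
0.22994655023682525
knob [0.55863874 0.11092115 0.091     ]
piv [0.56224913 0.03422735 0.061     ]
btn [0.47563415 0.31140138 0.053     ]
screw? [0.44887119 0.11488856 0.05      ]
x [0.53686942 0.11200522 0.03      ]
```

View pics/tz.png

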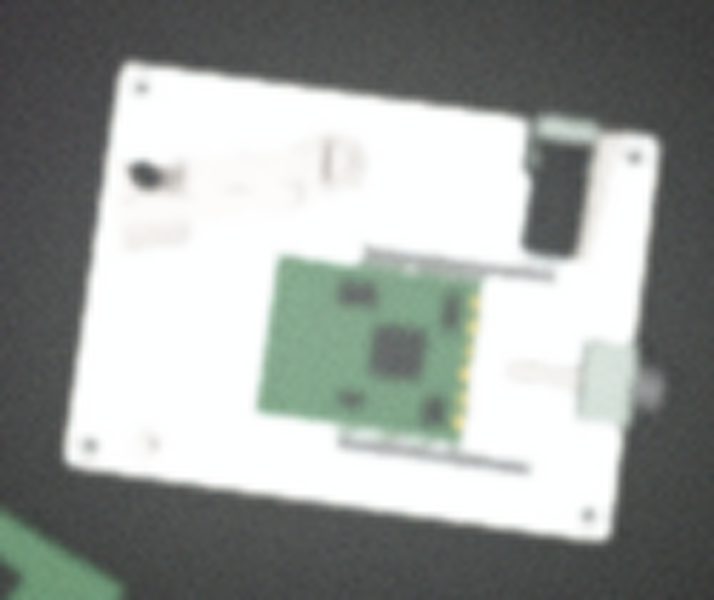

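View pics/sz.png

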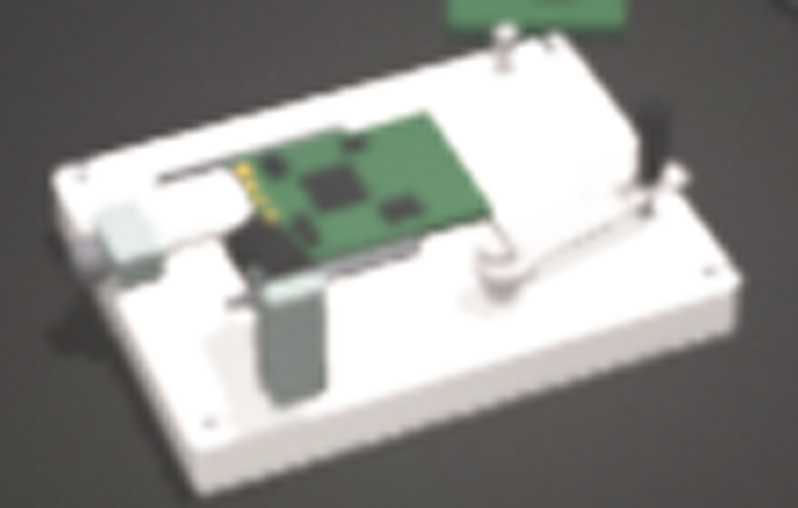

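Run:
```python
from h import *
from scipy.spatial.transform import Rotation as R
o=get_obs();M=R.from_euler('xyz',o["tool_rot"],degrees=True).as_matrix();print(M.round(3),np.degrees(np.arctan2(M[1,2],M[0,2])),finger_overhang)
for n in("top",):
    p=np.load(f"{n}0.npy",allow_pickle=True).item()
    for u,v in[(145,172),(150,174)]:print(w(p,225+u/5.712,185+v/5.714,.088))
```

```text
[[ 0.     0.911  0.412]
 [-0.     0.412 -0.911]
 [-1.    -0.     0.   ]] -65.65868462168352 0.011
[0.55943519 0.11262729 0.088     ]
[0.55857549 0.11064419 0.088     ]
```

Emit:
servo_tool(
  rows=[40, 60, 0, 0, 0.5, 80, 120, 0, 0, 0.5, 120, 180, 0, 0, 0.5, 160, 240, 0, 0, 0.5, 200, 300, 0, 0, 0.5, 230, 340, 0, 0, 0.5, 250, 380, 0, 0, 0.5, 260, 420, 0, 0, 0.5, 270, 460, 0, 0, 0.5, 280, 500, 0, 0, 0.5],
)

```text
time_s: 1.73
tool_pos: [0.4855, -0.2356, 0.2339]
tool_rot: [30.9, 89.9, -34.8]
force: [0.4, -0.1, -0.5]
grip_width: 0.0441
```

Emit:
servo_tool(
  rows=[8, 35, 0, 7, 0.5, 16, 70, 0, 14, 0.5, 24, 105, 0, 21, 0.5, 32, 140, 0, 28, 0.5, 40, 175, 0, 35, 0.5, 48, 210, 0, 42, 0.5, 56, 245, 0, 49, 0.5, 64, 280, 0, 56, 0.5, 70, 315, 0, 63, 0.5, 73, 347, 0, 69.5, 0.5],
)

```text
time_s: 2.57
tool_pos: [0.558, 0.1118, 0.2339]
tool_rot: [21.9, 89.9, 26.1]
force: [-0.5, -0.0, -0.2]
grip_width: 0.0437
```

Emit:
servo_tool(
  rows=[0, 0, 0, 0, 0.5, 0, 0, 0, 0, 0.5],
)

```text
time_s: 2.73
tool_pos: [0.5573, 0.1123, 0.2337]
tool_rot: [81.4, 90.0, 85.5]
force: [-0.3, -0.0, 0.3]
grip_width: 0.0434
```

Run:
```python
from h import *
from scipy.spatial.transform import Rotation as R
o=get_obs();M=R.from_euler('xyz',o["tool_rot"],degrees=True).as_matrix();print(M.round(3),np.degrees(np.arctan2(M[1,2],M[0,2])));print(o)
p=read_camera("scene");a=p["frame"][130:270,180:390];cv2.imwrite("pics/s1.png",cv2.resize(a,(798,532),interpolation=cv2.INTER_CUBIC))
p=read_camera("top");a=p["frame"][150:290,180:390];cv2.imwrite("pics/t1.png",cv2.resize(a,(798,532),interpolation=cv2.INTER_CUBIC))
```

```text
[[ 0.    -0.071  0.997]
 [ 0.001  0.997  0.071]
 [-1.     0.001  0.   ]] 4.0905673920008425
{'time_s': 2.7333, 'qpos': array([ 21.40703219,  11.90986581, -40.3712481 ,  93.8771991 ,
         7.83602545,  77.09248857, -16.01774075]), 'joint_velocities': array([ 2.11838008, -0.57338212,  3.31389239,  0.72482615,  1.10380289,
        0.30134528, -0.32720682]), 'effort': array([ -1.79544836, -35.69943666,  -5.78904837, -30.99492073,
        -0.39416537,  -0.07358117,   0.06274415]), 'tool_pos': array([0.55728485, 0.11228922, 0.23368688]), 'tool_rot': array([81.42642406, 89.95095587, 85.51699455]), 'force': array([-0.26582228, -0.04397418,  0.25897336]), 'wrist_torque': array([-0.11072572, -0.13536794, -0.0218459 ]), 'grip_width': 0.04337922925390877}
```

View pics/s1.png

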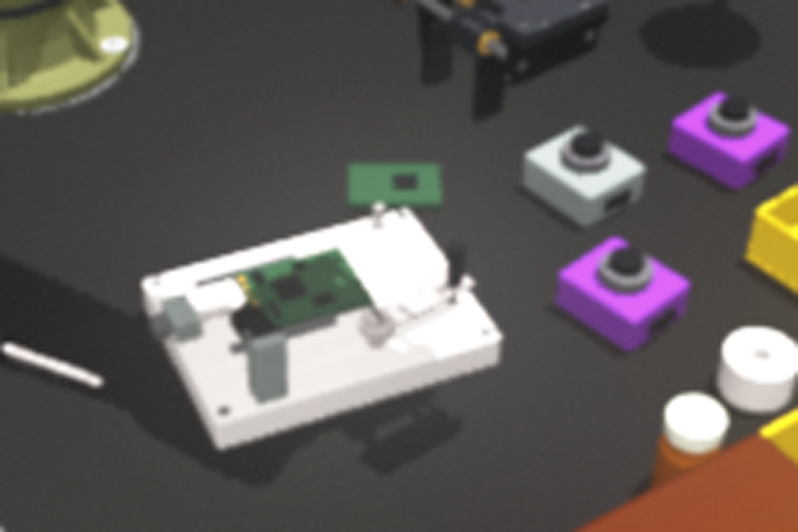

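View pics/t1.png

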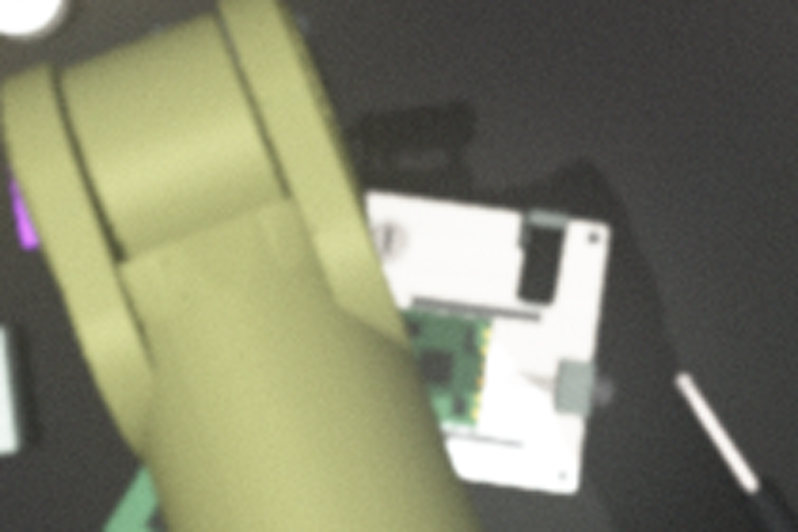

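Emit:
servo_tool(
  rows=[2, 0, -30, 0, 0.5, 2, 0, -60, 0, 0.5, 2, 0, -90, 0, 0.5, 2, 0, -115, 0, 0.5, 2, 0, -130, 0, 0.5, 2, 0, -140, 0, 0.5, 2, 0, -150, 0, 0.5, 2, 0, -158, 0, 0.5, 2, 0, -160, 0, 0.5, 2, 0, -160, 0, 0.5],
)

```text
time_s: 3.67
tool_pos: [0.5598, 0.1093, 0.0736]
tool_rot: [-75.3, 90.0, -71.5]
force: [-0.5, 0.1, 0.3]
grip_width: 0.0434
```

Run:
```python
from h import *
print(get_obs()["qpos"].round(1))
p=read_camera("scene");a=p["frame"][160:260,210:360];cv2.imwrite("pics/s2.png",cv2.resize(a,(798,532),interpolation=cv2.INTER_CUBIC))
```

```text
[ 18.8  20.7 -38.2 103.8  14.6  60.4 -21.1]
```

View pics/s2.png

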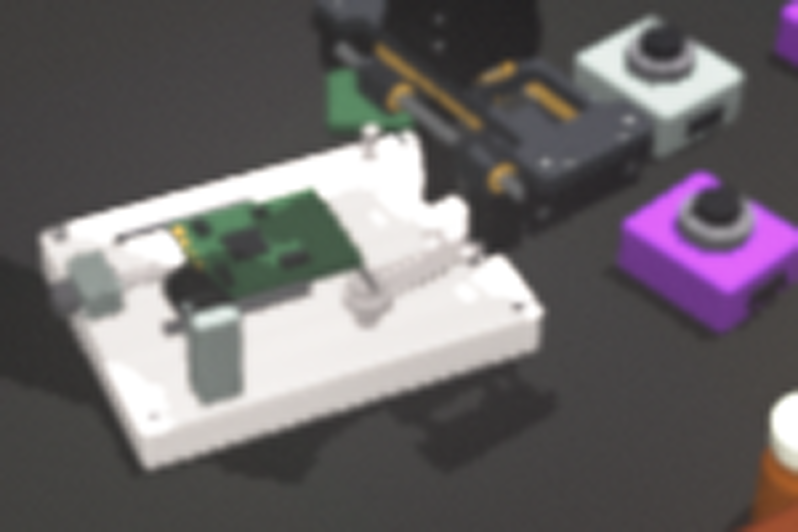

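```bash
cat > arc.py <<'E'
from h import *
import sys
piv=np.array([.5644,.0387])
def arc(a0,a1,n,r=75.,jaw0=None,c0=None):
    o=get_obs();c=o["tool_pos"][:2]*1000 if c0 is None else c0
    for k in range(1,n+1):
        a=a0+(a1-a0)*k/n
        P=piv*1000+r*np.array([np.cos(np.radians(a)),np.sin(np.radians(a))])-c
        print([round(float(P[0]),1),round(float(P[1]),1)],"turn",round(a-a0,1),"a",round(a,1))
E
python3 - <<'E'
from arc import *
p=np.load("top0.npy",allow_pickle=True).item()
e=w(p,225+271/5.712,185+335/5.714,.038);f=w(p,225+472/5.712,185+358/5.714,.038)
yx=np.array([.1687,.9857]);xx=np.array([.9857,-.1687]);c=np.array([.5064,.024])
for q in(e,f,w(p,225+510/5.712,185+370/5.714,.04)):print(q,(q[:2]-c)@xx,(q[:2]-c)@yx)
arc(93.8,133.8,10)
E
```

```text
[0.49241047 0.06415077 0.038     ] -0.02056291091026358 0.03721658025583384
[ 0.48038073 -0.01968252  0.038     ] -0.018277957432518258 -0.04744731593878086
[ 0.47497826 -0.03522706  0.04      ] -0.020980806691733685 -0.06368096546617703
[-5.9, 3.5] turn 4.0 a 97.8
[-11.1, 2.6] turn 8.0 a 101.8
[-16.1, 1.3] turn 12.0 a 105.8
[-21.1, -0.3] turn 16.0 a 109.8
[-26.0, -2.2] turn 20.0 a 113.8
[-30.7, -4.5] turn 24.0 a 117.8
[-35.2, -7.1] turn 28.0 a 121.8
[-39.6, -10.0] turn 32.0 a 125.8
[-43.7, -13.2] turn 36.0 a 129.8
[-47.6, -16.7] turn 40.0 a 133.8
```

Emit:
servo_tool(
  rows=[0, 0, 0, 0, 0.7, 0, 0, 0, 0, 0.7, 0, 1, 0, 0, 0.7, 0, 2, 0, 0, 0.7, 0, 3, 0, 0, 0.7, 0, 3, 0, 0, 0.7],
)

```text
time_s: 4.22
tool_pos: [0.5597, 0.113, 0.0737]
tool_rot: [22.2, 90.0, 26.1]
force: [0.5, 0.7, -0.1]
grip_width: 0.0263
```

Run:
```python
from arc import *
arc(93.8,133.8,10,c0=np.array([559.7,112.9]))
```

```text
[-5.5, 0.1] turn 4.0 a 97.8
[-10.6, -0.8] turn 8.0 a 101.8
[-15.7, -2.0] turn 12.0 a 105.8
[-20.7, -3.6] turn 16.0 a 109.8
[-25.6, -5.6] turn 20.0 a 113.8
[-30.3, -7.9] turn 24.0 a 117.8
[-34.8, -10.5] turn 28.0 a 121.8
[-39.2, -13.4] turn 32.0 a 125.8
[-43.3, -16.6] turn 36.0 a 129.8
[-47.2, -20.1] turn 40.0 a 133.8
```

Emit:
servo_tool(
  rows=[-5.5, -0.1, 0, 4, 0.7, -10.6, -0.8, 0, 8, 0.7, -15.7, -2, 0, 12, 0.7, -20.7, -3.6, 0, 16, 0.7, -25.6, -5.6, 0, 20, 0.7, -30.3, -7.9, 0, 24, 0.7, -34.8, -10.5, 0, 28, 0.7, -39.2, -13.4, 0, 32, 0.7, -43.3, -16.6, 0, 36, 0.7, -43.3, -16.6, 0, 36, 0.7],
)

```text
time_s: 5.05
tool_pos: [0.516, 0.0954, 0.0736]
tool_rot: [-135.7, 90.0, -95.8]
force: [0.3, 0.2, 0.1]
grip_width: 0.026
```

Run:
```python
from h import *
print(get_obs()["qpos"].round(1))
p=read_camera("scene");a=p["frame"][160:260,210:360];cv2.imwrite("pics/s3.png",cv2.resize(a,(798,532),interpolation=cv2.INTER_CUBIC))
```

```text
[ 27.3  16.7 -45.6 109.9  13.9  59.   15.6]
```

View pics/s3.png

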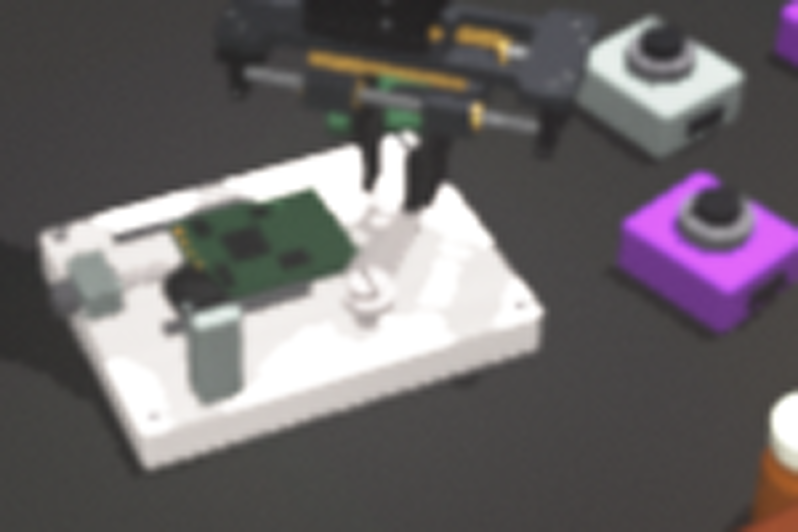

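Run:
```python
from arc import *
arc(129.8,149.8,10,c0=np.array([516.4,96.3]))
```

```text
[-2.0, -1.7] turn 2.0 a 131.8
[-3.9, -3.5] turn 4.0 a 133.8
[-5.8, -5.3] turn 6.0 a 135.8
[-7.6, -7.2] turn 8.0 a 137.8
[-9.3, -9.2] turn 10.0 a 139.8
[-10.9, -11.2] turn 12.0 a 141.8
[-12.5, -13.3] turn 14.0 a 143.8
[-14.0, -15.4] turn 16.0 a 145.8
[-15.5, -17.6] turn 18.0 a 147.8
[-16.8, -19.9] turn 20.0 a 149.8
```

Emit:
servo_tool(
  rows=[-2, -1.7, 0, 2, 0.7, -3.9, -3.5, 0, 4, 0.7, -5.8, -5.3, 0, 6, 0.7, -7.6, -7.2, 0, 8, 0.7, -9.3, -9.2, 0, 10, 0.7, -11, -11.2, 0, 12, 0.7, -12.6, -13.3, 0, 14, 0.7, -14.1, -15.4, 0, 16, 0.7, -15.5, -17.6, 0, 18, 0.7, -16.8, -19.9, 0, 20, 0.7],
)

```text
time_s: 5.93
tool_pos: [0.5007, 0.0771, 0.074]
tool_rot: [-26.9, 89.8, 32.9]
force: [2.1, 1.8, -0.9]
grip_width: 0.0262
```

Run:
```python
from arc import *
arc(149.8,175.8,26,c0=np.array([499.6,76.4]))
```

```text
[-0.7, -1.1] turn 1.0 a 150.8
[-1.3, -2.3] turn 2.0 a 151.8
[-1.9, -3.4] turn 3.0 a 152.8
[-2.5, -4.6] turn 4.0 a 153.8
[-3.1, -5.8] turn 5.0 a 154.8
[-3.6, -7.0] turn 6.0 a 155.8
[-4.1, -8.2] turn 7.0 a 156.8
[-4.6, -9.4] turn 8.0 a 157.8
[-5.1, -10.6] turn 9.0 a 158.8
[-5.6, -11.8] turn 10.0 a 159.8
[-6.0, -13.0] turn 11.0 a 160.8
[-6.4, -14.3] turn 12.0 a 161.8
[-6.8, -15.5] turn 13.0 a 162.8
[-7.2, -16.8] turn 14.0 a 163.8
[-7.6, -18.0] turn 15.0 a 164.8
[-7.9, -19.3] turn 16.0 a 165.8
[-8.2, -20.6] turn 17.0 a 166.8
[-8.5, -21.9] turn 18.0 a 167.8
[-8.8, -23.1] turn 19.0 a 168.8
[-9.0, -24.4] turn 20.0 a 169.8
[-9.2, -25.7] turn 21.0 a 170.8
[-9.4, -27.0] turn 22.0 a 171.8
[-9.6, -28.3] turn 23.0 a 172.8
[-9.8, -29.6] turn 24.0 a 173.8
[-9.9, -30.9] turn 25.0 a 174.8
[-10.0, -32.2] turn 26.0 a 175.8
```

Emit:
servo_tool(
  rows=[-0.6, -1.2, 0, 1, 0.7, -1.2, -2.3, 0, 2, 0.7, -1.8, -3.5, 0, 3, 0.7, -2.3, -4.7, 0, 4, 0.7, -2.9, -5.9, 0, 5, 0.7, -3.4, -7.1, 0, 6, 0.7],
)

```text
time_s: 6.43
tool_pos: [0.4962, 0.069, 0.0737]
tool_rot: [-35.0, 90.0, 30.9]
force: [0.7, 3.1, 1.4]
grip_width: 0.026
```

Force is still low (about 3 N). I'll carry on with fine steps, a few rows per call.

Emit:
servo_tool(
  rows=[-0.5, -1.2, 0, 1, 0.7, -1, -2.4, 0, 2, 0.7, -1.5, -3.6, 0, 3, 0.7, -2, -4.8, 0, 4, 0.7],
)

```text
time_s: 6.77
tool_pos: [0.4941, 0.064, 0.0736]
tool_rot: [-61.2, 90.0, 8.8]
force: [0.9, 1.3, 0.1]
grip_width: 0.0266
```

Emit:
servo_tool(
  rows=[-0.4, -1.2, 0, 1, 0.7, -0.8, -2.5, 0, 2, 0.7, -1.2, -3.7, 0, 3, 0.7],
)

```text
time_s: 7.02
tool_pos: [0.4929, 0.0603, 0.0735]
tool_rot: [24.5, 90.0, 97.5]
force: [1.2, 0.6, 0.3]
grip_width: 0.0264
```

Run:
```python
from h import *
print(get_obs()["qpos"].round(1))
p=read_camera("scene");a=p["frame"][160:260,210:360];cv2.imwrite("pics/s4.png",cv2.resize(a,(798,532),interpolation=cv2.INTER_CUBIC))
```

```text
[ 36.9  14.  -51.1 113.5  12.8  58.2  52.7]
```

View pics/s4.png

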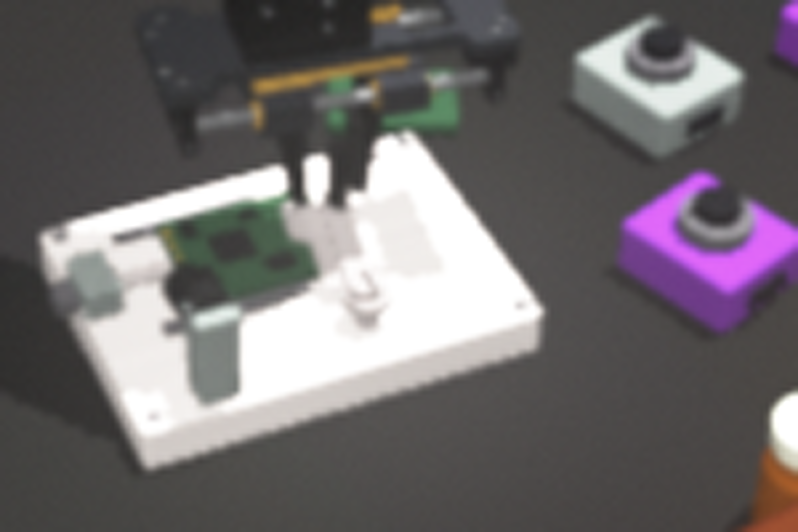

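Emit:
servo_tool(
  rows=[-0.2, -0.6, 0, 0.5, 0.7, -0.4, -1.2, 0, 1, 0.7, -0.6, -1.9, 0, 1.5, 0.7],
)

```text
time_s: 7.32
tool_pos: [0.4925, 0.0589, 0.0736]
tool_rot: [-24.0, 89.9, 50.4]
force: [1.3, 2.1, -2.2]
grip_width: 0.0262
```

Emit:
servo_tool(
  rows=[-0.2, -0.6, 0, 0.5, 0.7, -0.3, -1.2, 0, 1, 0.7, -0.5, -1.9, 0, 1.5, 0.7],
)

```text
time_s: 7.57
tool_pos: [0.4919, 0.0569, 0.0736]
tool_rot: [-18.5, 90.0, 57.4]
force: [2.1, 3.2, -1.1]
grip_width: 0.0264
```

Emit:
servo_tool(
  rows=[-0.2, -0.6, 0, 0.5, 0.7, -0.3, -1.2, 0, 1, 0.7, -0.5, -1.9, 0, 1.5, 0.7],
)

```text
time_s: 7.82
tool_pos: [0.4914, 0.0548, 0.0736]
tool_rot: [-32.2, 90.0, 45.2]
force: [2.1, 2.9, -0.6]
grip_width: 0.0261
```

Emit:
servo_tool(
  rows=[-0.1, -0.6, 0, 0.5, 0.7, -0.3, -1.2, 0, 1, 0.7, -0.4, -1.9, 0, 1.5, 0.7],
)

```text
time_s: 8.07
tool_pos: [0.4913, 0.0537, 0.0736]
tool_rot: [-24.8, 89.9, 54.1]
force: [3.5, 6.0, -3.5]
grip_width: 0.0261
```

Emit:
servo_tool(
  rows=[-0.1, -0.6, 0, 0.5, 0.7, -0.3, -1.2, 0, 1, 0.7, -0.3, -1.9, 0, 1.5, 0.7],
)

```text
time_s: 8.32
tool_pos: [0.4915, 0.0534, 0.0737]
tool_rot: [-23.2, 89.7, 57.2]
force: [4.6, 8.8, -5.0]
grip_width: 0.0262
```

Emit:
servo_tool(
  rows=[-0.1, -0.6, 0, 0.5, 0.7, -0.2, -1.2, 0, 1, 0.7],
)

```text
time_s: 8.48
tool_pos: [0.4917, 0.0532, 0.0738]
tool_rot: [-24.9, 89.6, 56.6]
force: [6.6, 9.8, -5.6]
grip_width: 0.0266
```

Emit:
servo_tool(
  rows=[0.2, -0.5, 0, 0, 0.7, 0.2, -0.5, 0, 0, 0.7, 0.2, -0.5, 0, 0, 0.7, 0.2, -0.5, 0, 0, 0.7],
)

```text
time_s: 8.82
tool_pos: [0.4917, 0.0532, 0.0737]
tool_rot: [-20.0, 89.6, 61.5]
force: [5.5, 10.8, -6.8]
grip_width: 0.0263
```

Emit:
servo_tool(
  rows=[0, 0, 0, 0, 0.7, 0, 0, 0, 0, 0.7, 0, 0, 0, 0, 0.7, 0, 0, 0, 0, 0.7, 0, 0, 0, 0, 0.7],
)

```text
time_s: 9.23
tool_pos: [0.4917, 0.0532, 0.0737]
tool_rot: [-20.1, 89.6, 61.4]
force: [6.1, 10.2, -6.2]
grip_width: 0.0263
```

Emit:
servo_tool(
  rows=[0, 0, 0, 0, 0.7, 0, 0, 0, 0, 0.7, 0, 0, 0, 0, 0.7, 0, 0, 0, 0, 0.7, 0, 0, 0, 0, 0.7, 0, 0, 0, 0, 0.7],
)

```text
time_s: 9.73
tool_pos: [0.4917, 0.0532, 0.0737]
tool_rot: [-20.2, 89.6, 61.3]
force: [4.9, 9.8, -6.1]
grip_width: 0.0266
```

Run:
```python
from h import *
o=get_obs();print(o["qpos"].round(1),o["tool_pos"],o["force"])
p=read_camera("scene");a=p["frame"][160:260,210:360];cv2.imwrite("pics/s5.png",cv2.resize(a,(798,532),interpolation=cv2.INTER_CUBIC))
```

```text
[ 39.2  13.8 -52.5 113.9  12.6  57.9  62.3] [0.49165175 0.05319886 0.0737452 ] [ 4.90435616  9.75573406 -6.09161351]
```

View pics/s5.png

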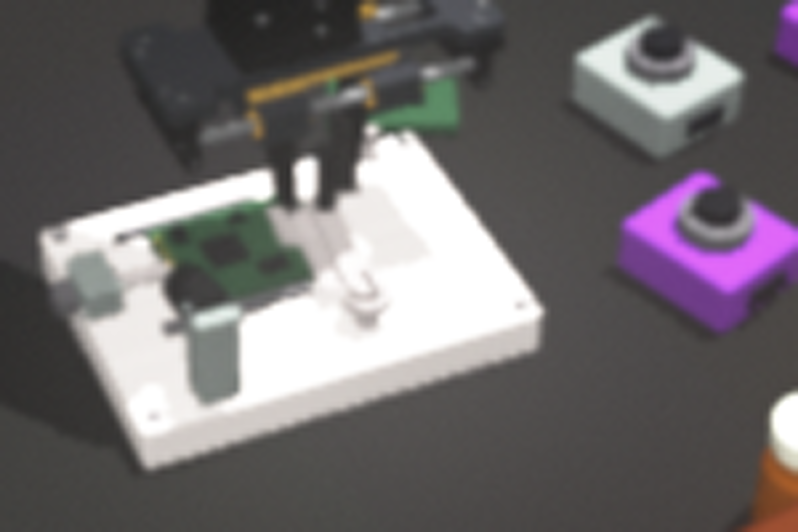

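Emit:
servo_tool(
  rows=[-0.2, -0.6, 0, 0, 0.7, -0.3, -1.2, 0, 0, 0.7, -0.4, -1.6, 0, 0, 0.7, -0.4, -1.6, 0, 0, 0.7],
)

```text
time_s: 10.12
tool_pos: [0.4916, 0.053, 0.0737]
tool_rot: [-19.6, 89.5, 61.9]
force: [6.9, 13.4, -8.2]
grip_width: 0.0265
```

Emit:
servo_tool(
  rows=[0, 0, 0, 0, 0.7, 0, 0, 0, 0, 0.7, 0, 0, 0, 0, 0.7, 0, 0, 0, 0, 0.7, 0, 0, 0, 0, 0.7, 0, 0, 0, 0, 0.7, 0, 0, 0, 0, 0.7, 0, 0, 0, 0, 0.7, 0, 0, 0, 0, 0.7, 0, 0, 0, 0, 0.7],
)

```text
time_s: 10.95
tool_pos: [0.4916, 0.053, 0.0738]
tool_rot: [-20.3, 89.5, 61.3]
force: [6.3, 12.4, -7.2]
grip_width: 0.0262
```

Emit:
servo_tool(
  rows=[0, 0, 0, 0, 0.7, 0, 0, 0, 0, 0.7, 0, 0, 0, 0, 0.7, 0, 0, 0, 0, 0.7],
)

```text
time_s: 11.28
tool_pos: [0.4916, 0.053, 0.0738]
tool_rot: [-19.7, 89.5, 61.8]
force: [6.7, 12.7, -8.0]
grip_width: 0.026
```

Emit:
servo_tool(
  rows=[0.5, 1.5, 0, 0, 0.7, 0.8, 3, 0, 0, 0.7, 1.2, 4.5, 0, 0, 0.7, 1.6, 6, 0, 0, 0.7, 1.6, 6, 0, 0, 0.5, 1.6, 6, 0, 0, 0.5],
)

```text
time_s: 11.78
tool_pos: [0.491, 0.0526, 0.0733]
tool_rot: [136.5, 89.9, -142.2]
force: [-0.6, -0.3, 0.3]
grip_width: 0.0329
```

Emit:
servo_tool(
  rows=[0.8, 2, 0, 0, 0.5, 1.5, 5, 0, 0, 0.5, 1.5, 5, 0, 0, 0.5, 1.5, 5, 0, 0, 0.5, 1.5, 5, 10, 0, 0.5, 1.5, 5, 25, 0, 0.5, 1.5, 5, 50, 0, 0.5, 1.5, 5, 80, 0, 0.5, 1.5, 5, 110, 0, 0.5, 1.5, 5, 110, 0, 0.5],
)

```text
time_s: 12.62
tool_pos: [0.4969, 0.0595, 0.1898]
tool_rot: [-87.4, 89.4, -6.1]
force: [0.8, 1.4, 0.3]
grip_width: 0.0434
```

Run:
```python
from h import *
o=get_obs();print(o["qpos"].round(1),o["tool_pos"],o["force"])
p=read_camera("scene");a=p["frame"][160:260,210:360];cv2.imwrite("pics/s6.png",cv2.resize(a,(798,532),interpolation=cv2.INTER_CUBIC))
np.save("s6.npy",p,allow_pickle=True)
```

```text
[ 43.    4.9 -54.7 106.2   4.4  70.4  68.3] [0.49689879 0.05953842 0.18983372] [0.84494397 1.3780655  0.26820894]
```

View pics/s6.png

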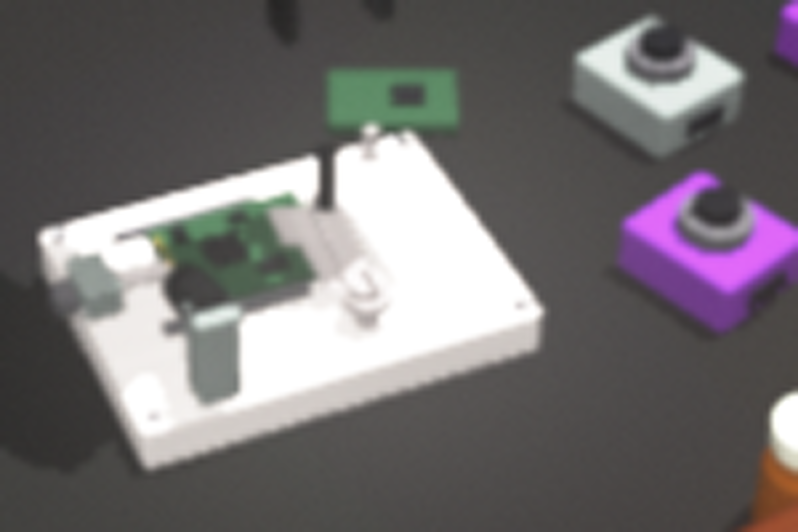

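Emit:
servo_tool(
  rows=[-3, 35, 0, -4, 1, -6, 70, 0, -8, 1, -9, 105, 0, -12, 1, -12, 140, 0, -16, 1, -15, 175, 0, -20, 1, -18, 210, 0, -24, 1, -21, 235, 0, -28, 1, -23, 252, 0, -32, 1, -23, 252, 0, -32, 1, -23, 252, 0, -32, 1],
)

```text
time_s: 13.5
tool_pos: [0.4693, 0.3114, 0.1829]
tool_rot: [145.2, 89.9, -165.2]
force: [-0.6, -0.0, -1.0]
grip_width: 0.0006
```

Run:
```python
from h import *
o=get_obs();print(o["qpos"].round(1),o["tool_pos"],o["force"],o["grip_width"])
p=np.load("scene0.npy",allow_pickle=True).item()
# button in scene zoom (514,124) scale 3.325
print(w(p,180+514/3.325,130+122/3.325,.053))
r=p["range_z"]
for n in("scene0","top0"):
    p=np.load(n+".npy",allow_pickle=True).item();r=p["range_z"];K=p["intrinsics"];T=p["cam_to_world"]
    v,u=np.mgrid[:420,:560];P=np.stack([(u-K[0,2])/K[0,0]*r,(v-K[1,2])/K[1,1]*r,r],-1)@T[:3,:3].T+T[:3,3]
    m=(abs(P[...,0]-.474)<.06)&(abs(P[...,1]-.312)<.055)
    for lo,hi in((.028,.045),(.0485,.06)):
        q=P[m&(P[...,2]>lo)&(P[...,2]<hi)];print(n,len(q),q.mean(0),q.min(0),q.max(0))
p=read_camera("scene");a=p["frame"][120:220,290:440];cv2.imwrite("pics/s7.png",cv2.resize(a,(798,532),interpolation=cv2.INTER_CUBIC))
```

```text
[ 12.4  17.7 -57.1  98.   15.4  72.9   1.4] [0.46925554 0.31142717 0.18289527] [-0.5505284  -0.00698426 -0.97278427] 0.0006103302927781387
[0.47312169 0.31826372 0.053     ]
scene0 262 [0.48553762 0.30386702 0.03552477] [0.43408234 0.27570487 0.02800161] [0.51939272 0.35282392 0.04497964]
scene0 59 [0.47742034 0.31056211 0.05465025] [0.45718309 0.29227915 0.04859096] [0.49729974 0.32978552 0.05996628]
top0 751 [0.47534529 0.31369911 0.03468904] [0.43262353 0.2774432  0.02839346] [0.51729453 0.35379364 0.04497261]
top0 131 [0.47507659 0.31512375 0.05488821] [0.45449714 0.29691956 0.04850408] [0.49439999 0.33480419 0.0599554 ]
```

View pics/s7.png

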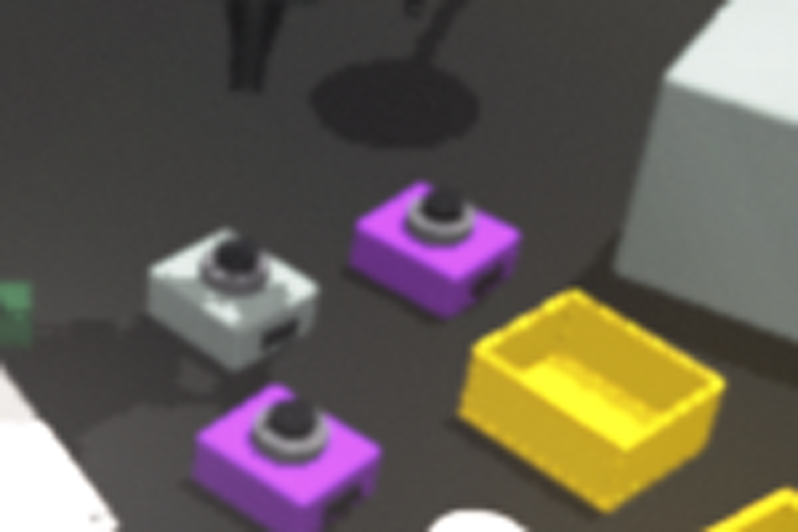

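Emit:
servo_tool(
  rows=[3, 2, -30, 0, 1, 6, 3, -60, 0, 1, 6, 3, -85, 0, 1, 6, 3, -100, 0, 1, 6, 3, -109, 0, 1, 6, 3, -115, 0, 1, 6, 3, -117, 0, 1, 6, 3, -117, 0, 1],
)

```text
time_s: 14.22
tool_pos: [0.477, 0.3134, 0.0674]
tool_rot: [-63.6, 89.9, -14.3]
force: [-0.8, -1.1, 1.8]
grip_width: 0.0004
```

Emit:
servo_tool(
  rows=[0, 0, -1, 0, 1, 0, 0, -2, 0, 1, 0, 0, -3, 0, 1, 0, 0, -4, 0, 1, 0, 0, -4, 0, 1],
)

```text
time_s: 14.63
tool_pos: [0.4772, 0.3141, 0.0632]
tool_rot: [-24.0, 89.9, 25.3]
force: [0.7, 0.2, 4.8]
grip_width: 0.0005
```

Emit:
servo_tool(
  rows=[0, 0, -1, 0, 1, 0, 0, -2, 0, 1, 0, 0, -3, 0, 1, 0, 0, -3, 0, 1],
)

```text
time_s: 14.97
tool_pos: [0.4773, 0.3141, 0.0622]
tool_rot: [-64.3, 89.9, -14.9]
force: [-2.4, -4.5, 19.5]
grip_width: 0.0005
```

Emit:
servo_tool(
  rows=[0, 0, -1, 0, 1, 0, 0, -2, 0, 1, 0, 0, -3, 0, 1, 0, 0, -3, 0, 1],
)

```text
time_s: 15.3
tool_pos: [0.4774, 0.3143, 0.0618]
tool_rot: [-89.1, 89.8, -39.7]
force: [-8.7, -10.3, 37.5]
grip_width: 0.0005
```

Run:
```python
from h import *
p=read_camera("scene");a=p["frame"][120:220,290:440];cv2.imwrite("pics/s8.png",cv2.resize(a,(798,532),interpolation=cv2.INTER_CUBIC))
r=p["range_z"]
```

```text
(no output)
```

View pics/s8.png

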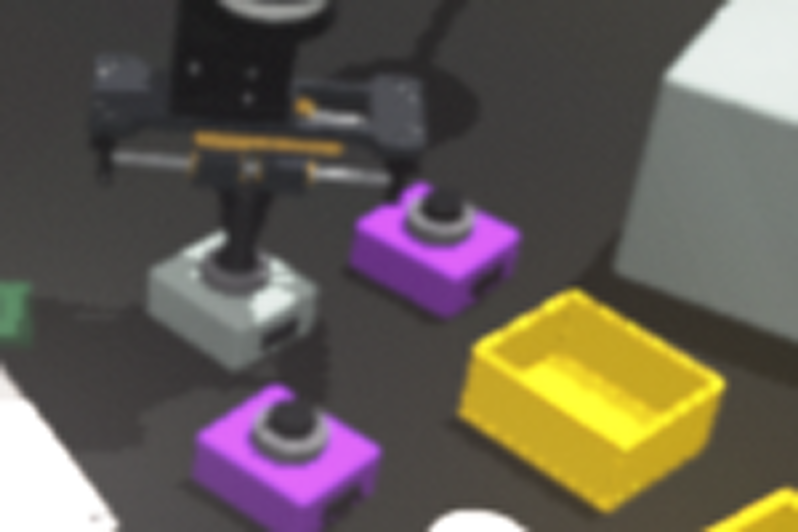

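Emit:
servo_tool(
  rows=[0, 0, 4, 0, 1, 0, 0, 6, 0, 1, 0, 0, 6, 0, 1],
)

```text
time_s: 15.6
tool_pos: [0.4772, 0.3141, 0.0635]
tool_rot: [-26.9, 89.9, 22.5]
force: [1.8, -0.4, 4.1]
grip_width: 0.0006
```

Emit:
servo_tool(
  rows=[0, 0, 1, 0, 1, 0, 0, 1, 0, 1],
)

```text
time_s: 15.77
tool_pos: [0.4772, 0.3141, 0.0639]
tool_rot: [-12.9, 89.9, 36.4]
force: [3.3, 1.2, 3.8]
grip_width: 0.0004
```

Emit:
servo_tool(
  rows=[0, 0, 1, 0, 1, 0, 0, 1, 0, 1],
)

```text
time_s: 15.93
tool_pos: [0.4765, 0.3139, 0.0646]
tool_rot: [23.1, 90.0, 72.5]
force: [2.8, 0.0, 2.2]
grip_width: 0.0006
```

Emit:
servo_tool(
  rows=[0, 0, 1, 0, 1, 0, 0, 1, 0, 1],
)

```text
time_s: 16.1
tool_pos: [0.4761, 0.3138, 0.0655]
tool_rot: [102.4, 90.0, 151.8]
force: [0.7, 0.8, 3.4]
grip_width: 0.0003
```

Emit:
servo_tool(
  rows=[0, 0, 1, 0, 1, 0, 0, 1, 0, 1],
)

```text
time_s: 16.27
tool_pos: [0.4759, 0.3137, 0.0664]
tool_rot: [137.7, 90.0, -172.9]
force: [0.9, 1.4, 3.0]
grip_width: 0.0003
```

Emit:
servo_tool(
  rows=[0, 0, 1.5, 0, 1, 0, 0, 1.5, 0, 1],
)

```text
time_s: 16.43
tool_pos: [0.4757, 0.3135, 0.0679]
tool_rot: [154.3, 89.9, -156.3]
force: [0.3, 0.9, 1.0]
grip_width: 0.0006
```

Emit:
servo_tool(
  rows=[0, 0, 30, 0, 1, 0, 0, 65, 0, 1, 0, 0, 100, 0, 1, 0, -20, 120, 4, 0.8, 3, -55, 122, 8, 0.5, 6, -90, 122, 12, 0.5, 9, -125, 122, 16, 0.5, 12, -160, 122, 20, 0.5, 15, -195, 122, 24, 0.5, 17, -230, 122, 28, 0.5],
)

```text
time_s: 17.27
tool_pos: [0.4921, 0.0818, 0.1893]
tool_rot: [112.1, 89.9, -170.3]
force: [0.3, -0.0, 0.4]
grip_width: 0.0383
```

Emit:
servo_tool(
  rows=[1, -20, 0, 4, 0.5, 1.5, -24, 0, 4, 0.5, 1.5, -24, 0, 4, 0.5, 1.5, -24, 0, 4, 0.5],
)

```text
time_s: 17.6
tool_pos: [0.4941, 0.0607, 0.1896]
tool_rot: [64.4, 89.9, 145.7]
force: [-0.4, 0.9, -0.8]
grip_width: 0.0434
```

Run:
```python
from h import *
from scipy.spatial.transform import Rotation as R
o=get_obs();M=R.from_euler('xyz',o["tool_rot"],degrees=True).as_matrix();print(np.degrees(np.arctan2(M[1,2],M[0,2])))
print(o["qpos"].round(1),o["tool_pos"],o["force"],o["grip_width"])
p=np.load("s6.npy",allow_pickle=True).item()
for y in(152,):print(w(p,210+325/5.32,160+y/5.32,.091))
print(w(p,210+325/5.32,160+207/5.32,.052))
p=read_camera("scene");a=p["frame"][160:260,210:360];cv2.imwrite("pics/s9.png",cv2.resize(a,(798,532),interpolation=cv2.INTER_CUBIC))
```

```text
81.31551622867359
[ 45.2   5.5 -57.3 106.1   4.9  71.1  67.7] [0.49411525 0.06073042 0.1896428 ] [-0.35991442  0.9015617  -0.83155748] 0.04341970426076345
[0.49477834 0.05820567 0.091     ]
[0.49514135 0.05811545 0.052     ]
```

View pics/s9.png

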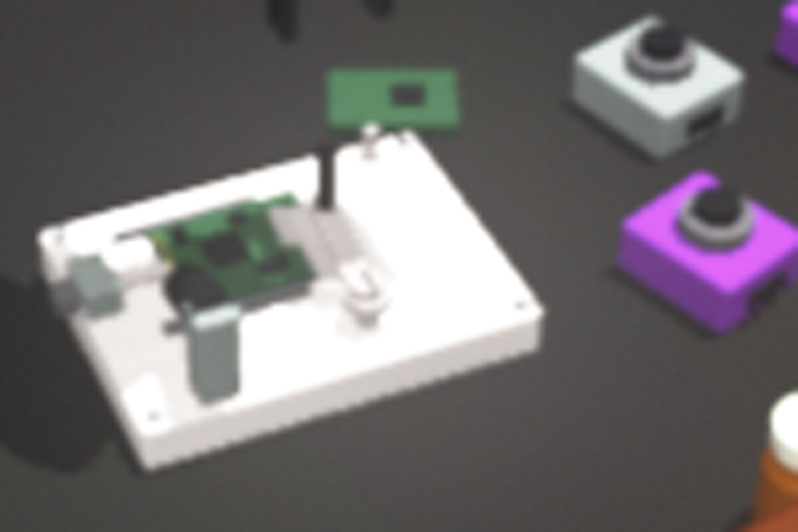

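Emit:
servo_tool(
  rows=[0, -2, -30, 0, 0.5, 0, -2, -60, 0, 0.5, 0, -2, -80, 0, 0.5, 0, -2, -95, 0, 0.5, 0, -2, -106, 0, 0.5, 0, -2, -114, 0, 0.5, 0, -2, -116, 0, 0.5, 0, -2, -116, 0, 0.7, 0, -2, -116, 0, 0.7, 0, -2, -116, 0, 0.7],
)

```text
time_s: 18.48
tool_pos: [0.4957, 0.0579, 0.075]
tool_rot: [-84.8, 89.9, -3.5]
force: [1.1, -0.0, 0.1]
grip_width: 0.0311
```

Run:
```python
from arc import *
o=get_obs();print(o["tool_pos"],o["force"],o["grip_width"])
q=o["tool_pos"][:2]-piv;a=np.degrees(np.arctan2(q[1],q[0]));print(a,np.linalg.norm(q))
arc(164,92,24,c0=o["tool_pos"][:2]*1000)
```

```text
[0.49565502 0.05788145 0.07503947] [ 1.11166244 -0.02567513  0.09199686] 0.031065532064058727
164.40966348153043 0.07137086363458459
[-2.2, 5.2] turn -3.0 a 161.0
[-0.8, 8.9] turn -6.0 a 158.0
[0.8, 12.5] turn -9.0 a 155.0
[2.5, 16.0] turn -12.0 a 152.0
[4.5, 19.4] turn -15.0 a 149.0
[6.6, 22.8] turn -18.0 a 146.0
[8.8, 26.0] turn -21.0 a 143.0
[11.3, 29.0] turn -24.0 a 140.0
[13.9, 32.0] turn -27.0 a 137.0
[16.6, 34.8] turn -30.0 a 134.0
[19.5, 37.4] turn -33.0 a 131.0
[22.6, 39.9] turn -36.0 a 128.0
[25.7, 42.3] turn -39.0 a 125.0
[29.0, 44.4] turn -42.0 a 122.0
[32.4, 46.4] turn -45.0 a 119.0
[35.9, 48.2] turn -48.0 a 116.0
[39.4, 49.9] turn -51.0 a 113.0
[43.1, 51.3] turn -54.0 a 110.0
[46.8, 52.5] turn -57.0 a 107.0
[50.6, 53.6] turn -60.0 a 104.0
[54.4, 54.4] turn -63.0 a 101.0
[58.3, 55.1] turn -66.0 a 98.0
[62.2, 55.5] turn -69.0 a 95.0
[66.1, 55.8] turn -72.0 a 92.0
```

Emit:
servo_tool(
  rows=[-2.2, 5.2, 0, -3, 0.7, -0.8, 8.9, 0, -6, 0.7, 0.8, 12.5, 0, -9, 0.7, 2.5, 16, 0, -12, 0.7, 4.5, 19.4, 0, -15, 0.7, 6.6, 22.8, 0, -18, 0.7, 8.8, 26, 0, -21, 0.7, 11.3, 29, 0, -24, 0.7, 13.9, 32, 0, -27, 0.7, 16.6, 34.8, 0, -30, 0.7],
)

```text
time_s: 19.32
tool_pos: [0.5115, 0.0923, 0.0747]
tool_rot: [-125.0, 90.0, -73.8]
force: [-0.9, -0.7, 0.4]
grip_width: 0.0261
```

Run:
```python
from arc import *
o=get_obs();print(o["tool_pos"],o["force"],o["grip_width"])
q=o["tool_pos"][:2]-piv;a=np.degrees(np.arctan2(q[1],q[0]));print(a,np.linalg.norm(q))
arc(134,92,14,c0=np.array([512.3,92.7]))
p=read_camera("scene");a=p["frame"][160:260,210:360];cv2.imwrite("pics/s10.png",cv2.resize(a,(798,532),interpolation=cv2.INTER_CUBIC))
```

```text
[0.51154236 0.0922565  0.07469233] [-0.89233968 -0.74581336  0.44521767] 0.02610045134854979
134.62372255814785 0.07524777975511039
[2.9, 2.6] turn -3.0 a 131.0
[5.9, 5.1] turn -6.0 a 128.0
[9.1, 7.4] turn -9.0 a 125.0
[12.4, 9.6] turn -12.0 a 122.0
[15.7, 11.6] turn -15.0 a 119.0
[19.2, 13.4] turn -18.0 a 116.0
[22.8, 15.0] turn -21.0 a 113.0
[26.4, 16.5] turn -24.0 a 110.0
[30.2, 17.7] turn -27.0 a 107.0
[34.0, 18.8] turn -30.0 a 104.0
[37.8, 19.6] turn -33.0 a 101.0
[41.7, 20.3] turn -36.0 a 98.0
[45.6, 20.7] turn -39.0 a 95.0
[49.5, 21.0] turn -42.0 a 92.0
```

View pics/s10.png

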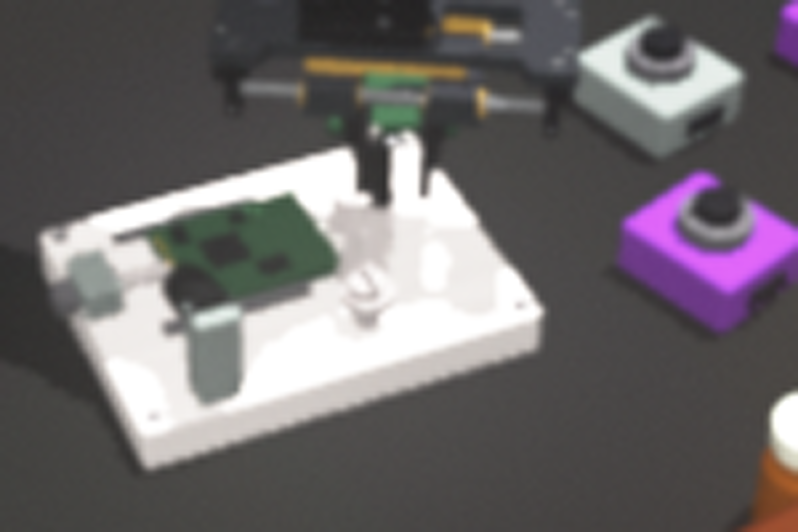

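Board stayed put; the clip is coming off with the fingers. I'll carry on back to the start angle.

Emit:
servo_tool(
  rows=[2.9, 2.6, 0, -3, 0.7, 5.9, 5.1, 0, -6, 0.7, 9.1, 7.4, 0, -9, 0.7, 12.4, 9.6, 0, -12, 0.7, 15.7, 11.6, 0, -15, 0.7, 19.2, 13.4, 0, -18, 0.7, 22.8, 15, 0, -21, 0.7, 26.4, 16.5, 0, -24, 0.7, 30.2, 17.7, 0, -27, 0.7, 34, 18.8, 0, -30, 0.7],
)

```text
time_s: 20.2
tool_pos: [0.5455, 0.1114, 0.0746]
tool_rot: [-23.1, 90.0, -1.8]
force: [-0.5, 0.3, 0.3]
grip_width: 0.0259
```

Emit:
servo_tool(
  rows=[3.8, 0.8, 0, -3, 0.7, 7.7, 1.5, 0, -6, 0.7, 11.6, 2, 0, -9, 0.7, 15.5, 2.2, 0, -12, 0.7, 17, 2.2, 0, -13, 0.7, 17, 2.2, 0, -13, 0.7, 12, 2.2, 0, -13, 0.5, 11, 2.2, 0, -13, 0.5, 11, 2.2, 0, -13, 0.4, 11, 2.2, 0, -13, 0.4],
)

```text
time_s: 21.03
tool_pos: [0.5564, 0.1133, 0.0742]
tool_rot: [-43.1, 90.0, -34.8]
force: [-0.1, 0.7, 0.7]
grip_width: 0.045
```

Emit:
servo_tool(
  rows=[0, 0, 10, 0, 0.4, 0, 0, 30, 0, 0.4, 0, 0, 60, 0, 0.4, 0, 0, 100, 0, 0.4, 0, 0, 140, 0, 0.4, 0, 0, 160, 0, 0.4, 0, 35, 170, 0, 0.4, 0, 75, 170, 0, 0.4, 0, 115, 170, 0, 0.4, 0, 155, 170, 0, 0.4],
)

```text
time_s: 21.87
tool_pos: [0.5568, 0.2697, 0.2456]
tool_rot: [-0.8, 89.9, 7.5]
force: [0.3, -0.1, 0.7]
grip_width: 0.0523
```

Emit:
servo_tool(
  rows=[0, 40, 0, 0, 0.4, 0, 80, 0, 0, 0.4, 0, 120, 0, 0, 0.4, 0, 120, 0, 0, 0.4],
)

```text
time_s: 22.2
tool_pos: [0.5512, 0.3989, 0.2441]
tool_rot: [107.3, 89.5, 116.4]
force: [-2.6, 1.1, -0.4]
grip_width: 0.0522
```

Run:
```python
from h import *
o=get_obs();print(o["time_s"],o["tool_pos"],o["force"],o["qpos"].round(1))
p=read_camera("scene");a=p["frame"][160:260,210:360];cv2.imwrite("pics/s11.png",cv2.resize(a,(798,532),interpolation=cv2.INTER_CUBIC));cv2.imwrite("pics/s11f.png",p["frame"])
p=read_camera("top");a=p["frame"][185:290,225:350];cv2.imwrite("pics/t11.png",cv2.resize(a,(714,600),interpolation=cv2.INTER_CUBIC))
```

```text
22.2 [0.55123525 0.39888799 0.24410519] [-2.61298869  1.11812402 -0.40229804] [ -5.8  28.5 -46.5  76.2  19.9  83.6 -41.8]
```

View pics/s11.png

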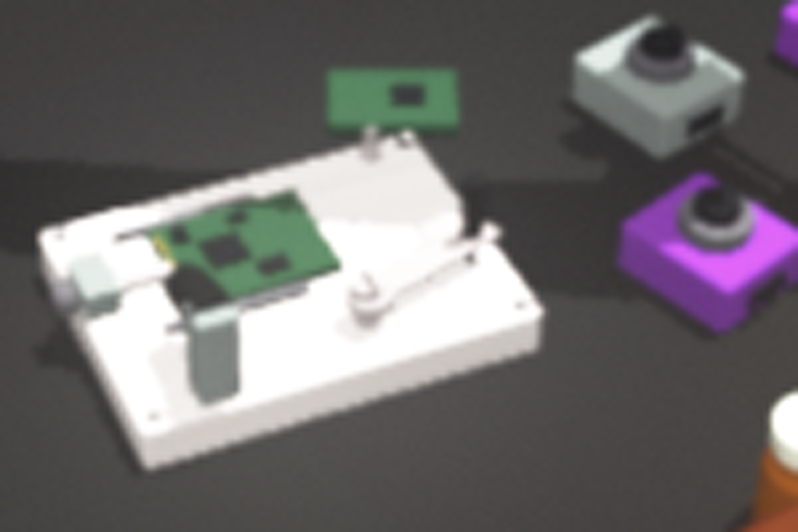

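View pics/t11.png

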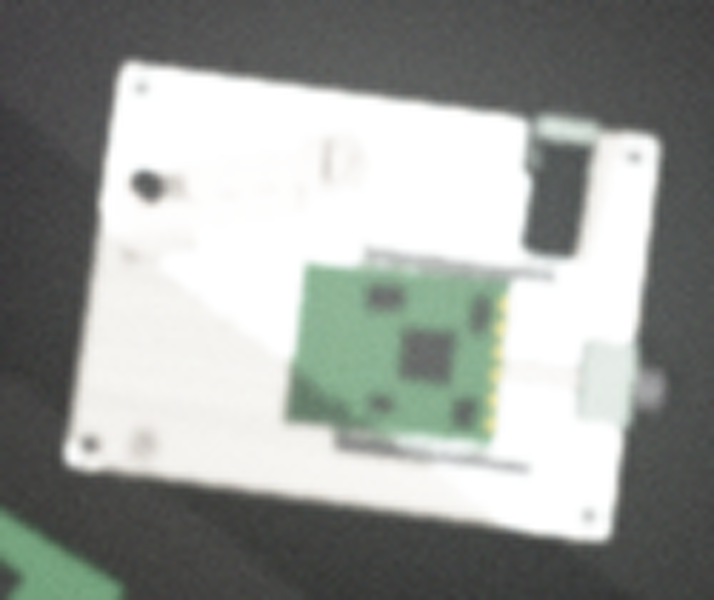

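View pics/s11f.png

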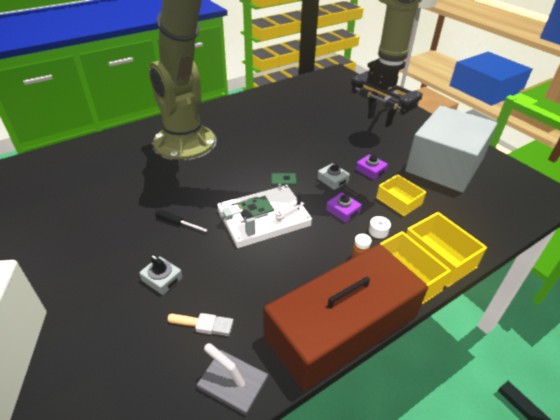

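Emit:
servo_tool(
  rows=[0, 0, 0, 0, 0.4, 0, 0, 0, 0, 0.4, 0, 0, 0, 0, 0.4, 0, 0, 0, 0, 0.4],
)

```text
time_s: 22.63
tool_pos: [0.5574, 0.3867, 0.2445]
tool_rot: [-41.0, 89.9, -32.8]
force: [-0.1, 0.7, 0.2]
grip_width: 0.052
```

Run:
```python
from h import *
print(get_obs()["force"],sign_off())
```

```text
the job is handed in; nothing more can be done
[-0.08140382  0.65325678  0.24717853] None
```

The job is done and handed in at about 23 s of the 69 s allowed; no verdict came back, so this rests on my own checks.

- **Clip onto the board:** I swung the clip on with the knob held loosely between the fingers and pushed until the board stopped moving. I held it there at about 11 N along the push direction for roughly 1 s, then at about 14 N for more than 1 s. Including the sideways and vertical parts, the wrist force read about 17 N at most. The fingers then let go, and a picture showed the clip still on the board.
- **Button:** I pressed the grey box's button about 6 mm, until it stopped hard.
    - The wrist force peaked near 39 N, far more than the 5 N the button needs.
    - The fingers touched the button about 4 mm higher than the stated height, but the measured travel and the spring force both fit a full press.
- **Clip back:** I swung it back to about 0.3 rad; it started near 0.23 rad.

In the last pictures the board sits about 12 mm further along, at the stop screw. The spare screw was still standing, and nothing else on the bench looked disturbed. The arm was clear of everything, with the wrist force reading about 0.

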